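# Unpack the mandrel onto the V-rest

## Task

Open the carton by swinging both of its long flaps up and over until they lean well back outwards and stay there, without crushing the carton. Then lift the steel mandrel out and lay it in the grooves of the grey V-rest, centred across both V-blocks; lower it until it is resting there before you let go, do not drop it. Leave the carton flaps open and do not disturb the ring or the nuts.

Things in the scene. Friction and masses are not known exactly. Their poses are not given: they have to be found in the camera images.
- carton: Shipping carton of plain corrugated card, fixed, 200 (x) by 170 (y) by 88 mm high, walls and floor 4 mm. Origin: centre of its underside, z up, +y its left seen from the robot. Two long flaps hinged on its +y and -y rims nearly close it; a gap of about 46 mm along x between their free edges shows the mandrel. The short end flaps already hang outside. Over 40 N crushes it.
- cradle (a point): Point on the carton's inner floor at its middle, 4 mm above its underside. Two plywood V-cradles stand on the floor, centred 48 mm either side of it along the carton's x, each 16 mm thick along x, 60 mm wide, 30 mm high; the mandrel lies in them along x. Between them 80 mm stay clear for the fingers.
- flap_left (a joint): Opening angle (rad) of the flap on the carton's +y side: 0 level over the carton, 1.57 upright, 2.5 its stop, leaning well outwards. Stiff card, 196 mm along the hinge, 62 mm from hinge to free edge, 4 mm thick, 50 g, its underside level with the rim when shut. It starts ajar by 0.1 to 0.3. The crease is stiff: 1 to 2 N at the free edge moves it, and it stays where it is left.
- hinge_left (a point): Middle of the left flap's crease: on the carton's +y upper rim, 85 mm from the carton's middle and 88 mm above its underside. The hinge line runs along the carton's x axis.
- edge_left (a point): Middle of the left flap's free edge, half-way through its thickness; it moves with the flap, 62 mm from the hinge.
- flap_right (a joint): Opening angle (rad) of the flap on the carton's -y side: 0 level over the carton, 1.57 upright, 2.5 its stop, leaning well outwards. Stiff card, 196 mm along the hinge, 62 mm from hinge to free edge, 4 mm thick, 50 g, its underside level with the rim when shut. It starts ajar by 0.1 to 0.3. The crease is stiff: 1 to 2 N at the free edge moves it, and it stays where it is left.
- hinge_right (a point): Middle of the right flap's crease: on the carton's -y upper rim, 85 mm from the carton's middle and 88 mm above its underside. The hinge line runs along the carton's x axis.
- edge_right (a point): Middle of the right flap's free edge, half-way through its thickness; it moves with the flap, 62 mm from the hinge.
- mandrel: Polished steel mandrel, a round bar 28 mm in diameter and 126 mm long with a spigot 16 mm in diameter and 12 mm long at each end (150 mm in all), about 0.65 kg. Origin at its middle, on its axis; its x runs along it. It starts inside the carton, along the carton's x, its axis 38 mm above the carton's underside (top 52 mm), up to 10 mm from the carton's middle lengthways.
- vrest: V-rest, fixed: a grey steel base plate 160 (x) by 80 (y) by 10 mm thick carrying two equal grey V-blocks, centred 48 mm either side of its middle along x, each 22 mm thick along x, 64 mm wide, tops 55 mm above the underside, with 90 degree grooves 40 mm wide at the top running along x. 74 mm stay clear between the blocks for fingers. Origin: centre of its underside, z up.
- seat (a point): The point on the V-rest where the mandrel's middle is when it rests centred in both grooves: 54.8 mm above the V-rest's underside; its axes are those of the V-rest.
- ring: Spacer ring, 76 mm outer and 48 mm inner diameter, 18 mm high, lying flat; a bystander. Origin at the centre of its underside.
- nut0: Brass knurled nut, 60 mm in diameter, 28 mm high, lying flat; a bystander. Origin at the centre of its underside.
- nut1: Another brass knurled nut of the same size; a bystander.
Not all that is in view belongs to the job. Several things have the shape of the mandrel; the one meant has the colours described above. Several things have the shape of the vrest; the one meant has the colours described above.

How it is judged:
By the outcome, as a careful person would: the job done as asked, in the order asked, and still so for the second after the job is handed in, with the robot touching nothing.
It also fails if it takes over 72 s, if anything falls off the work surface, if the arm or the gripper's body presses on something with over 40 N, if the wrist force passes 120 N, or if a joint passes its speed limit or range.

## Robot

A 6-joint arm with a two-finger parallel gripper is mounted at the origin on the work surface. World frame = base frame: x ahead of the robot, y to its left, z up, the work surface at z = 0. Lengths are in mm, angles in degrees, forces in N, time in s.
With the tool pointing down it reaches from about 375 to 900 mm from the base axis. Payload 3.1 kg.
Tool frame: the origin (TCP) lies midway between the tips of the shut fingers; the grasp point (between the pads) lies 19 mm behind it; z points along the fingers, y is the line along which they close (so a half turn about z gives the same grasp; the last joint's range is limited). The gripper opens to 87 mm and grips with 3 to 60 N. Pads are 19 mm wide; open, the fingers measure 117 mm over their backs; the gripper's body (75 mm by 190 mm) begins 51 mm behind the grasp point.
Start: joints at [59.845, 30.224, 82.088, -0, 67.689, -10.227], TCP at [212.978, 587.569, 222.548] pointing down, gripper open.
Joint ranges: [-176.69, 176.69], [-43.24, 126.21], [12.49, 139.97], [-82, 262], [0, 151.66], [-163.58, 163.58]. Speed limits (degrees/s): [159.86, 159.86, 180, 180, 180, 180].

## Interface

Orientations are given as [roll, pitch, yaw] about the fixed x, y, z axes, in that order (R = Rz(yaw) Ry(pitch) Rx(roll)).
In Python, from station import arm, capture, order gives the robot as it stands. The module is installed in compiled form; this text tells all that it offers.
- The arm moves only by the tool apply_moves, never from a script. Its argument "moves" is a list that holds one entry, the list of rows, each a list of 7 numbers: the shift along the tool's x, y, z in m, then the turn, a rotation vector about the tool's x, y, z in degrees, then the closure, from 0 (fully open) to 1 (shut). In form: [[[x, y, z, rx, ry, rz, hand], ...]]. A call has exactly 8 rows; each row is the pose to reach, as a shift and turn from the pose commanded when the call began, along the tool's axes at that moment; what a row does not reach only later rows make up. A row lasts 1/8 s, in which the tool goes at most 62.5 mm and 10.7 degrees, less where a joint would pass 70% of its speed; a pose out of reach is approached as far as the arm can. A call with a gripper value outside its range is refused whole. The fingers move at their own pace and stop on an object; "squeeze" is the grip in N (left out, the last holds). Time passes only in rows, so rows that repeat a pose let the fingers close, or fill a call up. It gives the time, the measured TCP pose, the force, the opening and the grip force at its end, in the units of the state.
- arm.state(): the state, without advancing time (a new reading comes with each control period).
- capture(name): name is "scene" or "top" or "wrist"; returns a dict with "color" (420x560x3 uint8, red, green, blue), "fx", "fy", "cx", "cy" (pixels), "k1" (the pictures are not rectified: a ray, as slopes to the right and down, at radius r is drawn at 1 + k1 r^2 times it, then the intrinsics apply), "R" (3x3) and "t" (3): a world point X has camera coordinates R X + t. Camera axes: x right, y down, z forward; pixel columns grow to the right and rows downward; lengths in mm; the calibration is good to about 2 mm. A picture is of the moment at which its call begins. There is no depth.
- order.job_done(): hands the job in; it is judged then, once.
The state is a dict: "clock": time; "joint_pos": joint angles; "dq": joint speeds; "joint_efforts": joint torques, N m; "position": TCP position; "ee_rot": TCP orientation; "wrist_force": force on the tool from outside, world axes, zero at the start; "torque": the same for the moment, N m; "finger_gap": finger opening in mm; "grasp_force": force on a finger pad.
Only numpy, scipy, OpenCV 4.12 (cv2) and the standard library are available. Lean on these libraries where they do the work, as an engineer would, in place of code of your own. Each camera call takes 0.05 s, during which the arm holds its last target. There are 200 camera calls.

## Working session

There is one attempt and no reset: what is moved stays moved. The work goes in short steps, Python scripts to look and compute and a tool call to move; the robot and the scene stay as the last step left them, time stands still between calls to the robot, and variables do not carry over. Pictures are saved under pics/ and viewed, at most 12 in all, crops included, and the job is handed in when it is done.

Besides the shell and the picture viewer there is one more tool, called after ">>>" as name(argument=value, ...), one argument or row to a line, values as JSON. apply_moves: Moves the arm, as the interface text tells. Its arguments: {"type":"object","properties":{"moves":{"type":"array"},"squeeze":{"type":"number"}},"required":["moves"]}

```bash
mkdir -p pics; cat > h.py <<'E'
import numpy as np, cv2
from station import arm, capture, order
def save(n,f):
    c=capture(n); cv2.imwrite(f'pics/{f}.png',c['color'][:,:,::-1]); np.save(f'{f}.npy',c,allow_pickle=True); return c
def load(f): return np.load(f'{f}.npy',allow_pickle=True).item()
def ray(c,u,v):
    xd=np.array([(u-c['cx'])/c['fx'],(v-c['cy'])/c['fy']]); x=xd.copy()
    for _ in range(30): x=xd/(1+c['k1']*(x@x))
    R=np.array(c['R']);t=np.array(c['t']); return -R.T@t, R.T@np.array([x[0],x[1],1])
def onz(c,u,v,z):
    o,d=ray(c,u,v); return o+d*(z-o[2])/d[2]
def proj(c,X):
    p=np.array(c['R'])@np.array(X,float)+np.array(c['t']); x=p[:2]/p[2]; x=x*(1+c['k1']*(x@x))
    return np.array([c['fx']*x[0]+c['cx'],c['fy']*x[1]+c['cy']])
E
python3 - <<'E'
from h import *
for n in("scene","top"):
    c=save(n,n+"0"); print(n,-np.array(c['R']).T@np.array(c['t']))
print(arm.state())
E
```

```text
scene [1571.04952721  282.48799211  929.98131845]
top [ 452.17221992   21.99901793 1131.41566042]
{'clock': 0.1, 'joint_pos': array([ 5.98455743e+01,  3.02722667e+01,  8.21500337e+01, -8.07451435e-05,
        6.76898194e+01, -1.02268465e+01]), 'dq': array([ 0.05861183, -0.14871627, -0.11442648, -0.10669883, -0.00040466,
       -0.00285287]), 'joint_efforts': array([-2.73927690e-04, -4.40984094e+01, -1.77149874e+01,  6.34892634e-02,
        5.33940364e-02, -2.55990454e-05]), 'position': array([212.64645241, 587.00103945, 221.67872617]), 'ee_rot': array([-1.79889648e+02, -1.98329413e-02,  1.60072432e+02]), 'wrist_force': array([-0.1007026 , -0.22036876, -0.02322247]), 'torque': array([-0.05094383,  0.0314085 ,  0.0049633 ]), 'grasp_force': 0.0, 'finger_gap': 86.59340237088472}
```

View pics/top0.png

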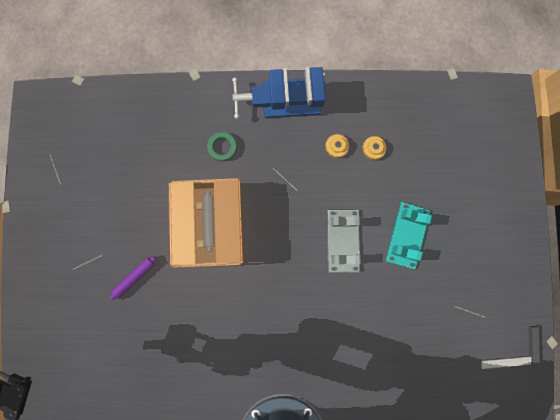

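View pics/scene0.png

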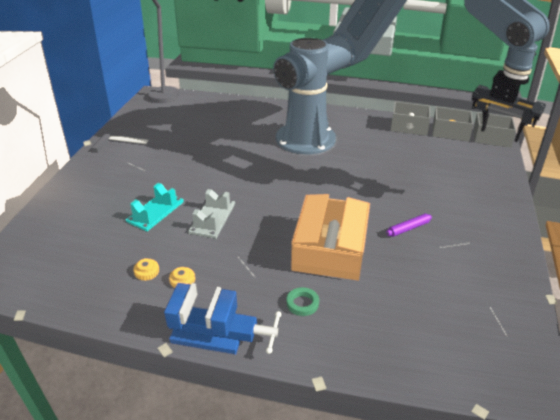

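The top view has up as +x and left as +y. The carton spans px (169–242, 179–268), the mandrel lies at about (208,221), and the grey V-rest is at (345,241). The teal rest, purple bar and blue vise are decoys. I'll enlarge the carton and rest.

```bash
python3 - <<'E'
from h import *
a=cv2.imread('pics/top0.png')
cv2.imwrite('pics/crop0.png',cv2.resize(a[170:280,160:370],None,fx=3.8,fy=3.8,interpolation=cv2.INTER_CUBIC))
c=load('top0');hsv=cv2.cvtColor(a,cv2.COLOR_BGR2HSV)
for p,z in (((170,179),88),((242,179),88),((242,268),88),((170,268),88)): print(p,onz(c,*p,z))
for p in ((328,210),(361,210),(361,272),(328,272)): print(p,onz(c,*p,10))
print(hsv[240,345],hsv[220,208],hsv[220,180],hsv[220,300])
# grey rest mask
g=((hsv[:,:,1]<60)&(hsv[:,:,2]>95)).astype(np.uint8); m=np.zeros_like(g); m[195:285,315:375]=g[195:285,315:375]
cn=max(cv2.findContours(m,0,1)[0],key=cv2.contourArea); print('rest',cv2.minAreaRect(cn))
m=np.zeros_like(g); m[180:265,195:220]=(hsv[180:265,195:220,1]<60)
cn=max(cv2.findContours(m,0,1)[0],key=cv2.contourArea); r=cv2.minAreaRect(cn);print('mandrel',r, cv2.boundingRect(cn))
E
```

```text
(170, 179) [647.23483592 261.94070044  88.        ]
(242, 179) [643.64187456  87.10845517  88.        ]
(242, 268) [430.88219921  89.61404668  88.        ]
(170, 268) [433.32869488 260.64191447  88.        ]
(328, 210) [ 572.99781062 -128.44871986   10.        ]
(361, 210) [ 571.34461755 -214.39978514   10.        ]
(361, 272) [ 412.20949355 -208.16416377   10.        ]
(328, 272) [ 414.50900448 -123.40945967   10.        ]
[ 71  12 169] [ 17  25 145] [ 17 115 233] [150   5  96]
rest ((344.5, 239.5), (89.0, 59.0), 90.0)
mandrel ((207.7830047607422, 220.9905548095703), (60.00001525878906, 10.760690689086914), 88.09085083007812) (202, 191, 12, 61)
```

View pics/crop0.png

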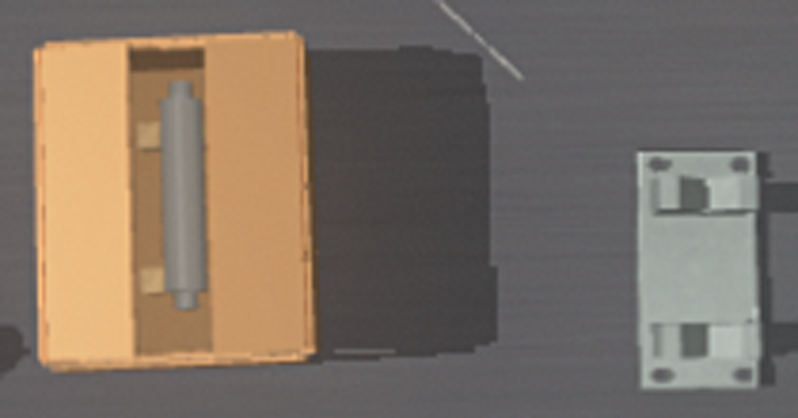

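```bash
python3 - <<'E'
from h import *
c=load('top0')
f=lambda x,y,z:onz(c,160+(x+.5)/3.8-.5,170+(y+.5)/3.8-.5,z).round(1)
for p in((36,46),(303,32),(313,360),(43,369)):print('rim',f(*p,88))
a,b=f(180,81,38),f(186.5,309,38);print('mandrel',a,b,(a+b)/2,np.degrees(np.arctan2((a-b)[1],(a-b)[0])),np.linalg.norm(a-b))
P=[f(*p,10) for p in((637,151),(758,151),(759,387),(641,387))];print('rest',P,np.mean(P,0))
for p in ((693,178),(705,208),(693,324),(705,357)):print('groove',f(*p,35))
for n,x in(('L',130),('R',206)): print(n,f(x,200,88),f(x,200,103))
s=load('scene0')
for n,p in (('ring',(222,146)),('n0',(338,146)),('n1',(375,148))): print(n,onz(c,*p,18).round())
a=cv2.imread('pics/scene0.png')
cv2.imwrite('pics/crop1.png',cv2.resize(a[180:290,180:380],None,fx=4,fy=4,interpolation=cv2.INTER_CUBIC))
E
```

```text
rim [640.6 264.1  88. ]
rim [646.1  93.4  88. ]
rim [439.4  89.5  88. ]
rim [436.3 258.4  88. ]
mandrel [624.  178.9  38. ] [473.3 175.   38. ] [548.65 176.95  38.  ] 1.482439782909797 150.75045605237815
rest [array([ 574.7, -126.6,   10. ]), array([ 573.1, -209.5,   10. ]), array([ 413.7, -204. ,   10. ]), array([ 415.8, -124.3,   10. ])] [ 494.325 -166.1     10.   ]
groove [ 553.2 -160.    35. ]
groove [ 533.1 -167.3   35. ]
groove [ 456.9 -156.6   35. ]
groove [ 435.1 -163.8   35. ]
L [541.1 203.4  88. ] [539.9 200.8 103. ]
R [540.3 155.4  88. ] [539.  153.5 103. ]
ring [745. 143.  18.]
n0 [ 740. -160.   18.]
n1 [ 733. -258.   18.]
```

View pics/crop1.png

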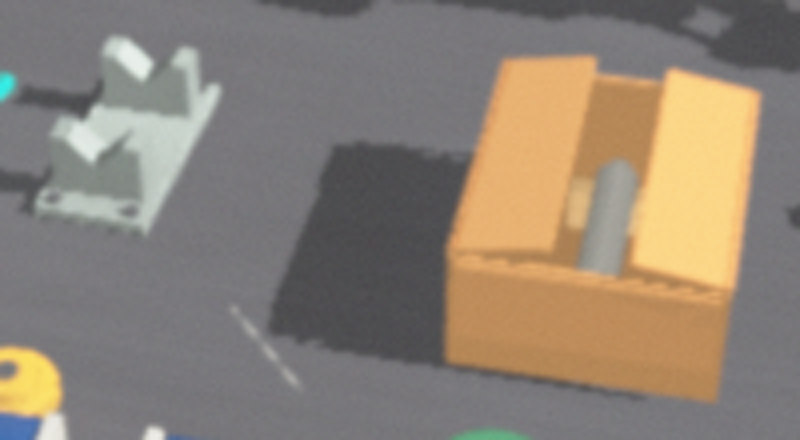

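The crop confirms both flaps ajar with their free edges raised. Carton middle is about (541,176.4), yaw +1.4°. V-rest middle is about (494,-166), yaw -1.4°. Next I plan the left flap: shut fingers, tilted 30°, following the flap's arc.

```bash
cat > plan.py <<'E'
import numpy as np, pickle, os
from scipy.spatial.transform import Rotation as Ro
P='pose.pkl'
def R(roll,yaw): return Ro.from_euler('xyz',[roll,0,yaw],degrees=True)
def cur(): return pickle.load(open(P,'rb')) if os.path.exists(P) else (np.array([212.978,587.569,222.548]),R(180,160.072))
def plan(tg,hand):
    """tg: list of (pos, Rotation); prints rounded rows (relative to the commanded pose), saves the end pose"""
    p0,R0=cur()
    for p,Rt in tg:
        s=R0.inv().apply(np.array(p,float)-p0)/1000; r=(R0.inv()*Rt).as_rotvec(degrees=True)
        row=[round(v,3) for v in s]+[round(v) if abs(v)>3 else round(v,1) for v in r]; print([float(v) for v in row]+[hand])
    pickle.dump((p0+R0.apply(np.array(row[:3])*1000),R0*Ro.from_rotvec(row[3:],degrees=True)),open(P,'wb'))
# flaps: side=+1 left, -1 right
YC,XC=176.4,541
def tcp(th,side,back=0,L=16):
    a=np.radians(30); sh=np.array([np.sin(a),-np.cos(a)]); n=np.array([np.cos(a),np.sin(a)])
    e=np.array([-np.cos(th),np.sin(th)]); H=np.array([85,88])
    C=H+62*e+L*sh if th<np.pi/3 else H+(62-L)*e
    push=n if th<np.pi/3 else np.array([np.sin(th),np.cos(th)])
    T=C-9.5*n-back*push
    return [XC,YC+side*T[0],T[1]]
def tilt(side): return R(180+30*side,91.4)
E
python3 - <<'E'
from plan import *
pre=tcp(.2,1,8); print(pre)
hi=np.array(pre)+np.array([0,-.5,.866])*150
plan([(hi,tilt(1))],1); 
print('in'); plan([(pre,tilt(1))],1)
print('A'); plan([(tcp(t,1),tilt(1)) for t in np.linspace(.15,1.2,8)],1)
print('B'); plan([(tcp(t,1),tilt(1)) for t in np.linspace(1.35,2.42,8)],1)
E
```

```text
[541, np.float64(193.48042760761535), np.float64(77.71109204874278)]
[-0.468, -0.329, 0.015, 26.0, 18.0, 67.0, 1]
in
[0.074, 0.066, 0.112, 0.2, -0.2, 0.1, 1]
A
[0.007, 0.0, -0.001, 0.0, 0.0, -0.0, 1]
[0.009, -0.004, -0.009, 0.0, 0.0, -0.0, 1]
[0.012, -0.009, -0.016, 0.0, 0.0, -0.0, 1]
[0.017, -0.013, -0.023, 0.0, 0.0, -0.0, 1]
[0.023, -0.016, -0.03, 0.0, 0.0, -0.0, 1]
[0.029, -0.019, -0.035, 0.0, 0.0, -0.0, 1]
[0.037, -0.022, -0.04, 0.0, 0.0, -0.0, 1]
[0.043, -0.023, -0.043, 0.0, 0.0, -0.0, 1]
B
[0.007, -0.001, -0.001, 0.0, 0.0, -0.0, 1]
[0.014, -0.001, -0.002, 0.0, 0.0, -0.0, 1]
[0.021, -0.001, -0.002, 0.0, 0.0, -0.0, 1]
[0.028, -0.0, -0.002, 0.0, 0.0, -0.0, 1]
[0.034, 0.001, 0.0, 0.0, 0.0, -0.0, 1]
[0.041, 0.003, 0.003, 0.0, 0.0, -0.0, 1]
[0.046, 0.005, 0.006, 0.0, 0.0, -0.0, 1]
[0.051, 0.007, 0.011, 0.0, 0.0, -0.0, 1]
```

```bash
rm pose.pkl; sed -i "s/^def tilt.*/def tilt(side): return Ro.from_euler('x',30*side,degrees=True)*R(180,91.4)/" plan.py
python3 - <<'E'
from plan import *
print(tilt(1).as_matrix()[:,2])
pre=tcp(.2,1,8); print(pre)
hi=np.array(pre)+np.array([0,-.5,.866])*150
plan([(hi,tilt(1))],1); 
print('in'); plan([(pre,tilt(1))],1)
print('A'); plan([(tcp(t,1),tilt(1)) for t in np.linspace(.15,1.2,8)],1)
print('B'); plan([(tcp(t,1),tilt(1)) for t in np.linspace(1.35,2.42,8)],1)
E
```

```text
[ 1.11022302e-16  5.00000000e-01 -8.66025404e-01]
[541, np.float64(193.48042760761535), np.float64(77.71109204874278)]
[-0.468, -0.329, 0.015, -19.0, 26.0, 67.0, 1]
in
[-0.001, -0.0, 0.15, 0.2, -0.3, 0.0, 1]
A
[0.006, -0.0, 0.002, 0.0, -0.0, 0.0, 1]
[0.012, -0.0, -0.005, 0.0, -0.0, 0.0, 1]
[0.02, 0.0, -0.01, 0.0, -0.0, 0.0, 1]
[0.028, 0.0, -0.015, 0.0, -0.0, 0.0, 1]
[0.036, 0.001, -0.018, 0.0, -0.0, 0.0, 1]
[0.045, 0.001, -0.02, 0.0, -0.0, 0.0, 1]
[0.054, 0.001, -0.021, 0.0, -0.0, 0.0, 1]
[0.061, 0.001, -0.021, 0.0, -0.0, 0.0, 1]
B
[0.007, 0.0, 0.002, 0.0, -0.0, 0.0, 1]
[0.014, 0.0, 0.005, 0.0, -0.0, 0.0, 1]
[0.02, 0.001, 0.008, 0.0, -0.0, 0.0, 1]
[0.025, 0.001, 0.013, 0.0, -0.0, 0.0, 1]
[0.03, 0.001, 0.018, 0.0, -0.0, 0.0, 1]
[0.034, 0.001, 0.024, 0.0, -0.0, 0.0, 1]
[0.037, 0.001, 0.03, 0.0, -0.0, 0.0, 1]
[0.038, 0.001, 0.037, 0.0, -0.0, 0.0, 1]
```

>>> apply_moves(
  moves=[
    [[-0.06, -0.042, 0.002, 0, 0, 0, 1], [-0.12, -0.084, 0.004, 0, 0, 0, 1], [-0.18, -0.126, 0.006, 0, 0, 0, 1], [-0.234, -0.165, 0.007, 0, 0, 0, 1], [-0.234, -0.165, 0.007, 0, 0, 0, 1], [-0.234, -0.165, 0.007, 0, 0, 0, 1], [-0.234, -0.165, 0.007, 0, 0, 0, 1], [-0.234, -0.165, 0.007, 0, 0, 0, 1]],
  ],
)

```text
clock: 1.1
position: [375.9, 353.6, 215.4]
ee_rot: [-180.0, -0.0, 160.2]
wrist_force: [0.1, 1.3, 0.7]
finger_gap: 14.8
grasp_force: 0.0
```

>>> apply_moves(
  moves=[
    [[-0.034, -0.024, 0.001, -2.5, 3.4, 8.8, 1], [-0.067, -0.047, 0.002, -5, 6.8, 17.6, 1], [-0.1, -0.07, 0.003, -7.5, 10.2, 26.4, 1], [-0.134, -0.094, 0.004, -10, 13.7, 35, 1], [-0.167, -0.117, 0.005, -12.5, 17.1, 44, 1], [-0.2, -0.14, 0.006, -15, 20.5, 53, 1], [-0.234, -0.164, 0.008, -17.5, 24, 61.7, 1], [-0.234, -0.164, 0.008, -19, 26, 67, 1]],
  ],
)

```text
clock: 2.1
position: [543.5, 116.7, 207.1]
ee_rot: [178.9, -30.3, 91.4]
wrist_force: [-0.4, 1.3, 0.2]
finger_gap: 0.4
grasp_force: 0.0
```

>>> apply_moves(
  moves=[
    [[0, 0, 0.025, 0, 0, 0, 1], [0, 0, 0.05, 0, 0, 0, 1], [0, 0, 0.075, 0, 0, 0, 1], [0, 0, 0.1, 0, 0, 0, 1], [0, 0, 0.12, 0, 0, 0, 1], [0, 0, 0.135, 0, 0, 0, 1], [-0.001, 0, 0.15, 0.2, -0.3, 0, 1], [-0.001, 0, 0.15, 0.2, -0.3, 0, 1]],
  ],
)

```text
clock: 3.1
position: [540.9, 194.2, 76.8]
ee_rot: [179.2, -30.0, 91.7]
wrist_force: [-0.3, -0.8, 0.9]
finger_gap: 0.7
grasp_force: 0.0
```

```bash
python3 - <<'E'
from h import *
print(arm.state()['position'],arm.state()['ee_rot'],arm.state()['wrist_force'])
c=save('scene','s1'); a=c['color'][:,:,::-1]
cv2.imwrite('pics/crop2.png',cv2.resize(a[130:290,260:400],None,fx=3.7,fy=3.7,interpolation=cv2.INTER_CUBIC))
E
```

```text
[540.89975874 194.24495984  76.79812812] [179.24457062 -30.03704959  91.66508206] [-0.32675253 -0.81374656  0.87842338]
```

View pics/crop2.png

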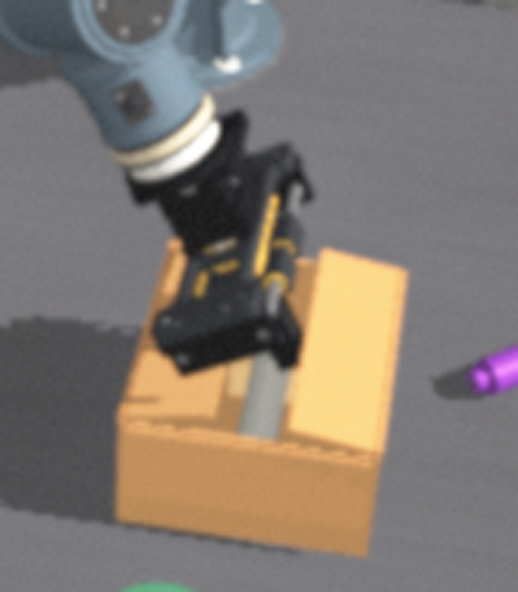

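The fingers sit in the gap under the left flap edge, at about (285,330) in the crop, with no contact force. Now I'll swing the flap.

>>> apply_moves(
  moves=[
    [[0.006, 0, 0.002, 0, 0, 0, 1], [0.012, 0, -0.005, 0, 0, 0, 1], [0.02, 0, -0.01, 0, 0, 0, 1], [0.028, 0, -0.015, 0, 0, 0, 1], [0.036, 0.001, -0.018, 0, 0, 0, 1], [0.045, 0.001, -0.02, 0, 0, 0, 1], [0.054, 0.001, -0.021, 0, 0, 0, 1], [0.061, 0.001, -0.021, 0, 0, 0, 1]],
  ],
)

```text
clock: 4.15
position: [540.5, 236.7, 126.4]
ee_rot: [179.2, -30.0, 91.7]
wrist_force: [0.2, -1.5, -1.2]
finger_gap: 0.7
grasp_force: 0.9
```

>>> apply_moves(
  moves=[
    [[0.007, 0, 0.002, 0, 0, 0, 1], [0.014, 0, 0.005, 0, 0, 0, 1], [0.02, 0.001, 0.008, 0, 0, 0, 1], [0.025, 0.001, 0.013, 0, 0, 0, 1], [0.03, 0.001, 0.018, 0, 0, 0, 1], [0.034, 0.001, 0.024, 0, 0, 0, 1], [0.037, 0.001, 0.03, 0, 0, 0, 1], [0.038, 0.001, 0.037, 0, 0, 0, 1]],
  ],
)

```text
clock: 5.15
position: [541.2, 288.1, 113.4]
ee_rot: [179.1, -30.1, 91.7]
wrist_force: [-2.0, 0.2, 1.8]
finger_gap: 0.6
grasp_force: 0.7
```

```bash
python3 - <<'E'
from h import *
print(arm.state()['position'],arm.state()['ee_rot'],arm.state()['wrist_force'])
c=save('scene','s2'); a=c['color'][:,:,::-1]
cv2.imwrite('pics/crop3.png',cv2.resize(a[130:290,260:400],None,fx=3.7,fy=3.7,interpolation=cv2.INTER_CUBIC))
from plan import *
print(cur()[0]); p=cur()[0]
up=p+np.array([0,-30,40]); hi=np.array(tcp(.2,-1,8))+np.array([0,.5,.866])*130
print('ret');plan([(up,tilt(1))],1)
print('swap');plan([(hi,tilt(-1))],1); 
print('in'); plan([(tcp(.2,-1,8),tilt(-1))],1)
print('A'); plan([(tcp(t,-1),tilt(-1)) for t in np.linspace(.15,1.2,8)],1)
print('B'); plan([(tcp(t,-1),tilt(-1)) for t in np.linspace(1.35,2.42,8)],1)
E
```

```text
[541.16184903 288.12579052 113.38657566] [179.12015871 -30.08633364  91.65676298] [-1.99246693  0.1690802   1.77941125]
[540.93926279 287.39962798 113.3084467 ]
ret
[-0.006, -0.0, -0.05, 0.0, -0.0, 0.0, 1]
swap
[-0.01, -0.0, -0.048, 1.5, -60.0, 0.0, 1]
in
[-0.0, -0.0, 0.13, 0.0, -0.0, 0.0, 1]
A
[-0.006, -0.0, 0.002, 0.0, -0.0, 0.0, 1]
[-0.013, -0.001, -0.004, 0.0, -0.0, 0.0, 1]
[-0.02, -0.001, -0.01, 0.0, -0.0, 0.0, 1]
[-0.028, -0.001, -0.015, 0.0, -0.0, 0.0, 1]
[-0.037, -0.001, -0.018, 0.0, -0.0, 0.0, 1]
[-0.046, -0.001, -0.02, 0.0, -0.0, 0.0, 1]
[-0.055, -0.002, -0.021, 0.0, -0.0, 0.0, 1]
[-0.062, -0.002, -0.02, 0.0, -0.0, 0.0, 1]
B
[-0.006, -0.0, 0.001, 0.0, -0.0, 0.0, 1]
[-0.013, -0.0, 0.004, 0.0, -0.0, 0.0, 1]
[-0.019, -0.0, 0.007, 0.0, -0.0, 0.0, 1]
[-0.024, -0.0, 0.012, 0.0, -0.0, 0.0, 1]
[-0.029, -0.001, 0.017, 0.0, -0.0, 0.0, 1]
[-0.033, -0.001, 0.023, 0.0, -0.0, 0.0, 1]
[-0.036, -0.001, 0.029, 0.0, -0.0, 0.0, 1]
[-0.038, -0.001, 0.036, 0.0, -0.0, 0.0, 1]
```

View pics/crop3.png

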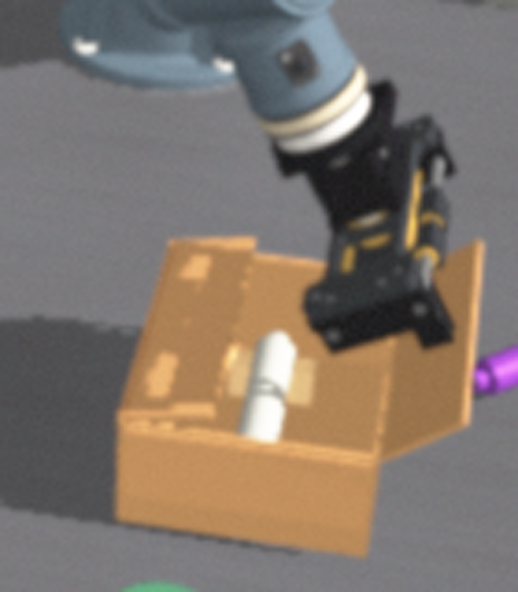

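The left flap is open, leaning outwards at about (440,350), with small forces throughout. Next I retract, swap the tilt and do the right flap.

>>> apply_moves(
  moves=[
    [[-0.003, 0, -0.015, 0, 0, 0, 1], [-0.006, 0, -0.05, 0, 0, 0, 1], [-0.006, 0, -0.05, 0, 0, 0, 1], [-0.006, 0, -0.05, 0, 0, 0, 1], [-0.006, 0, -0.05, 0, 0, 0, 1], [-0.006, 0, -0.05, 0, 0, 0, 1], [-0.006, 0, -0.05, 0, 0, 0, 1], [-0.006, 0, -0.05, 0, 0, 0, 1]],
  ],
)

```text
clock: 6.2
position: [540.9, 257.4, 153.4]
ee_rot: [179.2, -30.0, 91.7]
wrist_force: [-0.1, 0.3, -0.2]
finger_gap: 0.5
grasp_force: 0.0
```

>>> apply_moves(
  moves=[
    [[-0.002, 0, -0.012, 0.3, -9, 0, 1], [-0.004, 0, -0.024, 0.6, -18, 0, 1], [-0.006, 0, -0.036, 0.9, -27, 0, 1], [-0.008, 0, -0.048, 1.2, -36, 0, 1], [-0.01, 0, -0.048, 1.5, -45, 0, 1], [-0.01, 0, -0.048, 1.5, -54, 0, 1], [-0.01, 0, -0.048, 1.5, -60, 0, 1], [-0.01, 0, -0.048, 1.5, -60, 0, 1]],
  ],
)

```text
clock: 7.2
position: [540.5, 226.1, 188.6]
ee_rot: [-179.0, 30.0, 91.9]
wrist_force: [0.5, 0.2, -0.1]
finger_gap: 0.4
grasp_force: 0.0
```

>>> apply_moves(
  moves=[
    [[0, 0, 0.02, 0, 0, 0, 1], [0, 0, 0.04, 0, 0, 0, 1], [0, 0, 0.06, 0, 0, 0, 1], [0, 0, 0.08, 0, 0, 0, 1], [0, 0, 0.1, 0, 0, 0, 1], [0, 0, 0.115, 0, 0, 0, 1], [0, 0, 0.13, 0, 0, 0, 1], [0, 0, 0.13, 0, 0, 0, 1]],
  ],
)

```text
clock: 8.2
position: [540.7, 158.6, 76.7]
ee_rot: [-179.1, 30.0, 91.6]
wrist_force: [0.2, -0.4, -0.5]
finger_gap: 0.4
grasp_force: 0.0
```

>>> apply_moves(
  moves=[
    [[-0.006, 0, 0.002, 0, 0, 0, 1], [-0.013, -0.001, -0.004, 0, 0, 0, 1], [-0.02, -0.001, -0.01, 0, 0, 0, 1], [-0.028, -0.001, -0.015, 0, 0, 0, 1], [-0.037, -0.001, -0.018, 0, 0, 0, 1], [-0.046, -0.001, -0.02, 0, 0, 0, 1], [-0.055, -0.002, -0.021, 0, 0, 0, 1], [-0.062, -0.002, -0.02, 0, 0, 0, 1]],
  ],
)

```text
clock: 9.2
position: [541.2, 115.3, 126.3]
ee_rot: [-179.3, 30.0, 91.6]
wrist_force: [-0.0, 2.2, 0.4]
finger_gap: 0.4
grasp_force: 0.9
```

>>> apply_moves(
  moves=[
    [[-0.006, 0, 0.001, 0, 0, 0, 1], [-0.013, 0, 0.004, 0, 0, 0, 1], [-0.019, 0, 0.007, 0, 0, 0, 1], [-0.024, 0, 0.012, 0, 0, 0, 1], [-0.029, -0.001, 0.017, 0, 0, 0, 1], [-0.033, -0.001, 0.023, 0, 0, 0, 1], [-0.036, -0.001, 0.029, 0, 0, 0, 1], [-0.038, -0.001, 0.036, 0, 0, 0, 1]],
  ],
)

```text
clock: 10.2
position: [540.8, 64.4, 113.4]
ee_rot: [-179.2, 30.0, 91.6]
wrist_force: [1.1, 2.3, 0.3]
finger_gap: 0.6
grasp_force: 0.8
```

```bash
python3 - <<'E'
from plan import *
p=cur()[0]; print(p)
print('ret');plan([(p+np.array([0,30,40]),tilt(-1))],1)
v=R(180,181.4)
w=R(180,1.4)
import pickle
sv=cur()
print('over a');plan([([500,176,300],v)],0)
pickle.dump(sv,open(P,'wb'));print('over b');plan([([500,176,300],w)],0)
pickle.dump(sv,open(P,'wb'))
from h import *; print(arm.state()['joint_pos'])
E
```

```text
[540.80668578  64.88185825 113.66563128]
ret
[0.006, 0.0, -0.05, 0.0, -0.0, 0.0, 1]
over a
[-0.002, -0.041, -0.167, -24.0, 23.0, -88.0, 0]
over b
[-0.002, -0.041, -0.167, 23.0, 24.0, 88.0, 0]
[ 10.89476293  38.88308112  95.04947573 -35.47279339  57.78903662
  31.90336072]
```

```bash
python3 - <<'E'
from plan import *
print('1');plan([([500,140,240],R(180,136))],0)
print('2');plan([([500,176,300],R(180,181.4))],0)
E
```

```text
1
[-0.003, -0.041, -0.097, -12.0, 28.0, -44.0, 0]
2
[0.025, 0.026, -0.06, -0.4, -0.2, -45.0, 0]
```

>>> apply_moves(
  moves=[
    [[0.003, 0, -0.015, 0, 0, 0, 1], [0.006, 0, -0.05, 0, 0, 0, 1], [0.006, 0, -0.05, 0, 0, 0, 1], [0.006, 0, -0.05, 0, 0, 0, 1], [0.006, 0, -0.05, 0, 0, 0, 1], [0.006, 0, -0.05, 0, 0, 0, 1], [0.006, 0, -0.05, 0, 0, 0, 1], [0.006, 0, -0.05, 0, 0, 0, 1]],
  ],
)

```text
clock: 11.2
position: [540.6, 94.9, 153.8]
ee_rot: [-179.2, 30.0, 91.6]
wrist_force: [0.5, 0.4, -0.3]
finger_gap: 0.3
grasp_force: 0.0
```

>>> apply_moves(
  moves=[
    [[0, -0.006, -0.016, 0, 0, 0, 1], [-0.001, -0.012, -0.032, -1, 2.5, -4, 1], [-0.001, -0.018, -0.048, -3, 7, -11, 1], [-0.002, -0.024, -0.064, -5, 12, -19, 1], [-0.003, -0.03, -0.08, -7, 16.5, -26, 1], [-0.003, -0.041, -0.097, -9, 21, -33, 1], [-0.003, -0.041, -0.097, -11, 25.5, -40, 1], [-0.003, -0.041, -0.097, -12, 28, -44, 1]],
  ],
)

```text
clock: 12.2
position: [499.5, 140.4, 241.7]
ee_rot: [-179.7, -0.1, 136.5]
wrist_force: [0.0, -0.4, -1.2]
finger_gap: 0.5
grasp_force: 0.0
```

>>> apply_moves(
  moves=[
    [[0.005, 0.005, -0.012, 0, 0, -8, 0], [0.01, 0.01, -0.024, 0, 0, -16, 0], [0.015, 0.015, -0.036, 0, 0, -24, 0], [0.02, 0.02, -0.048, 0, 0, -32, 0], [0.025, 0.026, -0.06, 0, 0, -40, 0], [0.025, 0.026, -0.06, -0.4, -0.2, -45, 0], [0.025, 0.026, -0.06, -0.4, -0.2, -45, 0], [0.025, 0.026, -0.06, -0.4, -0.2, -45, 0]],
  ],
)

```text
clock: 13.2
position: [499.5, 176.6, 300.1]
ee_rot: [180.0, -0.0, -178.7]
wrist_force: [-0.0, 0.6, 0.2]
finger_gap: 72.3
grasp_force: 0.0
```

```bash
python3 - <<'E'
from h import *
print(arm.state()['position'],arm.state()['ee_rot'],arm.state()['joint_pos'])
c=save('wrist','w1'); save('top','t1'); print(-np.array(c['R']).T@c['t'])
E
```

```text
[499.51924878 176.6260838  300.14804633] [ 1.79987053e+02 -2.32856172e-02 -1.78688338e+02] [ 7.37095503e+00  1.78329697e+01  8.99602055e+01  1.61011684e-02
  7.22286143e+01 -8.39456216e+01]
[428.4968016  175.51592514 462.22888596]
```

View pics/w1.png

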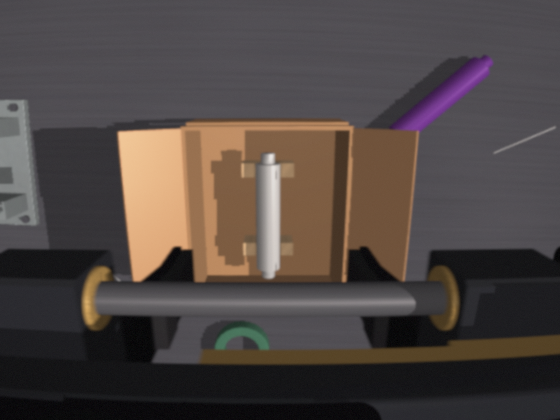

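Both flaps lean outwards. The mandrel shows at (268,153)–(269,277) in the wrist view. I'll refine its pose.

```bash
python3 - <<'E'
from h import *
def bar(c,x0,x1,y0,y1,z,sat):
    hsv=cv2.cvtColor(c['color'],cv2.COLOR_RGB2HSV); m=np.zeros(hsv.shape[:2],np.uint8)
    m[y0:y1,x0:x1]=hsv[y0:y1,x0:x1,1]<sat
    cn=max(cv2.findContours(m,0,1)[0],key=cv2.contourArea); r=cv2.minAreaRect(cn)
    vy,vx=None,None; b=cv2.boxPoints(r); o=b[np.argsort(b[:,1])]
    e=[o[:2].mean(0),o[2:].mean(0)]; w=[onz(c,*q,z) for q in e]; d=w[0]-w[1]
    print(r,np.round(e,1).tolist(),np.round(w,1).tolist(),'mid',((w[0]+w[1])/2).round(1),'len',np.linalg.norm(d).round(1),'ang',np.degrees(np.arctan(d[1]/d[0])).round(2))
bar(load('w1'),245,292,145,285,38,80)
bar(load('t1'),190,225,185,262,38,60)
E
```

```text
((267.5, 215.5), (127.0, 25.0), 90.0) [[267.5, 152.0], [267.5, 279.0]] [[473.6, 173.8, 38.0], [628.7, 177.1, 38.0]] mid [551.2 175.5  38. ] len 155.1 ang 1.23
((207.0, 226.0), (70.0, 34.0), 90.0) [[207.0, 191.0], [207.0, 261.0]] [[623.9, 178.9, 38.0], [448.5, 179.5, 38.0]] mid [536.2 179.2  38. ] len 175.3 ang -0.19
```

```bash
python3 - <<'E'
from plan import *
v=R(180,181.4); print(cur()[0])
print('1');plan([([549.5,176.3,120],v)],0)
print('2');plan([([549.5,176.3,31],v)],0)
E
```

```text
[499.91388616 176.41882602 299.81297292]
1
[-0.05, -0.001, 0.18, 0.0, -0.0, -0.0, 0]
2
[0.0, -0.0, 0.089, 0.0, -0.0, -0.0, 0]
```

>>> apply_moves(
  moves=[
    [[-0.02, 0, 0.04, 0, 0, 0, 0], [-0.04, 0, 0.08, 0, 0, 0, 0], [-0.05, -0.001, 0.12, 0, 0, 0, 0], [-0.05, -0.001, 0.15, 0, 0, 0, 0], [-0.05, -0.001, 0.18, 0, 0, 0, 0], [-0.05, -0.001, 0.18, 0, 0, 0, 0], [-0.05, -0.001, 0.18, 0, 0, 0, 0], [-0.05, -0.001, 0.18, 0, 0, 0, 0]],
  ],
)

```text
clock: 14.3
position: [551.0, 176.8, 121.3]
ee_rot: [180.0, 0.1, -178.6]
wrist_force: [0.3, 0.2, 0.2]
finger_gap: 87.0
grasp_force: 0.0
```

>>> apply_moves(
  moves=[
    [[0, 0, 0.015, 0, 0, 0, 0], [0, 0, 0.03, 0, 0, 0, 0], [0, 0, 0.045, 0, 0, 0, 0], [0, 0, 0.058, 0, 0, 0, 0], [0, 0, 0.07, 0, 0, 0, 0], [0, 0, 0.08, 0, 0, 0, 0], [0, 0, 0.085, 0, 0, 0, 0], [0, 0, 0.089, 0, 0, 0, 0]],
  ],
)

```text
clock: 15.3
position: [550.0, 176.7, 30.6]
ee_rot: [180.0, -0.0, -178.6]
wrist_force: [-0.1, 0.1, 0.2]
finger_gap: 87.1
grasp_force: 0.0
```

>>> apply_moves(
  moves=[
    [[0, 0, 0, 0, 0, 0, 1], [0, 0, 0, 0, 0, 0, 1], [0, 0, 0, 0, 0, 0, 1], [0, 0, 0, 0, 0, 0, 1], [0, 0, 0, 0, 0, 0, 1], [0, 0, 0, 0, 0, 0, 1], [0, 0, 0, 0, 0, 0, 1], [0, 0, 0, 0, 0, 0, 1]],
  ],
  squeeze=50,
)

```text
clock: 16.3
position: [549.8, 175.1, 30.9]
ee_rot: [-179.9, -0.1, -178.6]
wrist_force: [0.2, -5.8, 1.2]
finger_gap: 26.9
grasp_force: 50.0
```

>>> apply_moves(
  moves=[
    [[0, 0.001, -0.005, 0, 0, 0, 1], [0, 0.001, -0.02, 0, 0, 0, 1], [0, 0.001, -0.045, 0, 0, 0, 1], [0, 0.001, -0.075, 0, 0, 0, 1], [0, 0.001, -0.105, 0, 0, 0, 1], [0, 0.001, -0.135, 0, 0, 0, 1], [0, 0.001, -0.16, 0, 0, 0, 1], [0, 0.001, -0.17, 0, 0, 0, 1]],
  ],
)

```text
clock: 17.3
position: [550.2, 178.1, 202.8]
ee_rot: [180.0, 0.1, -178.6]
wrist_force: [0.0, -0.0, -5.1]
finger_gap: 26.5
grasp_force: 50.0
```

```bash
python3 - <<'E'
from plan import *
p,r=cur(); p=p+r.apply([0,1,-170]); pickle.dump((p,r),open(P,'wb')); print(p)
print('to rest');
v=R(180,178.6)
plan([(p+(np.array([420,-166,201])-p)*.0+np.array([-65,-170,0]),R(180,180))],1)
plan([([420,-150,200],v)],1)
from h import *
s=arm.state(); print(s['position'],s['ee_rot'],s['finger_gap'],s['wrist_force'])
save('wrist','w2')
E
```

```text
[549.85831581 177.62159893 200.79223123]
to rest
[0.069, -0.168, -0.0, 0.0, -0.0, 1.4, 1]
[0.065, -0.158, 0.001, 0.0, -0.0, 1.4, 1]
[550.15114156 178.05178632 202.80819064] [ 1.79958687e+02  1.39016313e-01 -1.78617449e+02] 26.479352210114328 [ 1.72201180e-03 -2.65966929e-02 -5.14444224e+00]
```

View pics/w2.png

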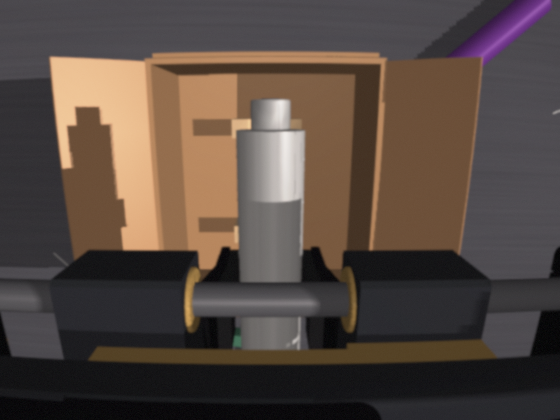

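The mandrel is held level and clear of the carton. I measure its lengthways offset in the hand and move to look at the V-rest.

```bash
python3 - <<'E'
from h import *
import pickle
from plan import *
c=load('w2'); T=arm.state()['position']
for u,v,dz in((270,101,7+5),(270,129,7+14)):
    X=onz(c,u,v,T[2]+dz); print(X.round(1),(X-T).round(1))
pickle.dump((np.array([549.858,177.622,200.792]),R(180,181.4)),open(P,'wb'))
plan([([440,-100,230],R(180,178.6))],1)
E
```

```text
[475.4 176.8 215.2] [-75.   -1.3  12. ]
[485.6 177.  224.2] [-64.8  -1.   21. ]
[0.117, -0.275, -0.029, -0.0, -0.0, 2.8, 1]
```

>>> apply_moves(
  moves=[
    [[0.017, -0.04, -0.004, 0, 0, 0.4, 1], [0.034, -0.08, -0.008, 0, 0, 0.8, 1], [0.05, -0.118, -0.013, 0, 0, 1.2, 1], [0.067, -0.158, -0.017, 0, 0, 1.6, 1], [0.084, -0.198, -0.021, 0, 0, 2, 1], [0.1, -0.235, -0.025, 0, 0, 2.4, 1], [0.117, -0.275, -0.029, 0, 0, 2.8, 1], [0.117, -0.275, -0.029, 0, 0, 2.8, 1]],
  ],
)

```text
clock: 18.35
position: [438.3, -102.2, 229.4]
ee_rot: [-180.0, -0.1, 178.3]
wrist_force: [0.6, 0.4, -4.7]
finger_gap: 27.1
grasp_force: 50.0
```

```bash
python3 - <<'E'
from h import *
s=arm.state(); print(s['position'],s['ee_rot'],s['finger_gap'])
save('top','t2');c=save('wrist','w3'); print(proj(c,[494,-166,10]))
E
```

```text
[ 438.31680972 -102.15507481  229.40821335] [-1.79997801e+02 -8.36596928e-02  1.78302224e+02] 27.05104919998576
[209.67349035 234.9410976 ]
```

View pics/w3.png

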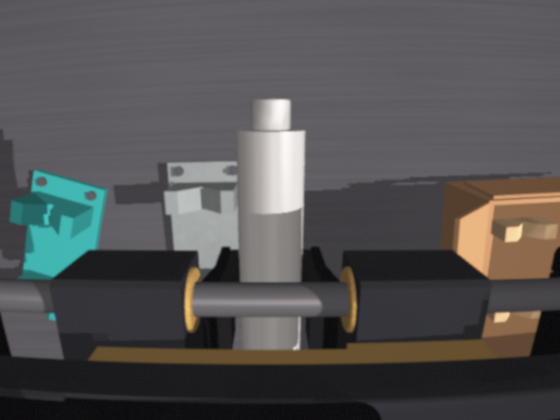

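The V-rest's near plate edge shows at (167–239,163) and the near V-block at about (165–239,187–213). I'll combine edge fits from this view and the top one.

```bash
python3 - <<'E'
from h import *
c=load('w3')
for q,z in(((167,163),10),((239,162),10),((168,185),10),((173,250),10),((207,188),30)): print(q,onz(c,*q,z).round(1))
a=c['color'][:,:,::-1]; A=cv2.resize(a[150:260,150:260],None,fx=5,fy=5,interpolation=cv2.INTER_CUBIC)
t=load('t2')['color'][:,:,::-1]; B=cv2.resize(load('top0')['color'][:,:,::-1][202:280,318:372],None,fx=7,fy=7,interpolation=cv2.INTER_CUBIC)
im=np.zeros((550,550+378,3),np.uint8); im[:,:550]=A; im[:546,550:928]=B
cv2.imwrite('pics/duo.png',im[:, :928][:, :])
im=im[:,128:]; cv2.imwrite('pics/duo.png',im); print(im.shape)
E
```

```text
(167, 163) [ 415.6 -204.6   10. ]
(239, 162) [ 417.  -130.8   10. ]
(168, 185) [ 438.4 -205.7   10. ]
(173, 250) [ 510.2 -207.3   10. ]
(207, 188) [ 438.9 -161.7   30. ]
(550, 800, 3)
```

View pics/duo.png

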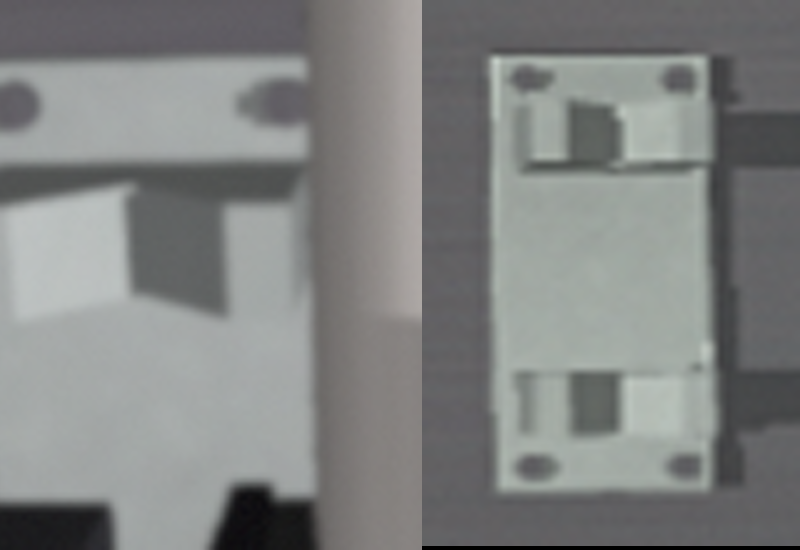

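```bash
python3 - <<'E'
from h import *
t=load('top0');w=load('w3')
T=lambda x,y,z:onz(t,318+(x-422+.5)/7-.5,202+(y+.5)/7-.5,z).round(1)
W=lambda x,y,z:onz(w,150+(x+128+.5)/5-.5,150+(y+.5)/5-.5,z).round(1)
print('top valley far',T(617,133,35),'near',T(620,404,35))
print('top plate',T(490,55,10),T(711,55,10),T(711,490,10),T(498,490,10))
print('blocks far edges x',T(640,102,48),T(640,167,48),'near',T(640,372,48),T(640,437,48))
print('wrist valley',W(133,186,35),W(130,295,35)); print('near edge',W(100,62,10),W(300,60,10))
print('holes top',T(523,78,10),T(679,80,10),T(684,466,10),T(537,467,10))
E
```

```text
top valley far [ 542.7 -168.3   35. ] near [ 445.7 -165.9   35. ]
top plate [ 574.5 -126.6   10. ] [ 572.9 -208.8   10. ] [ 413.5 -202.7   10. ] [ 415.6 -124.5   10. ]
blocks far edges x [ 552.5 -174.8   48. ] [ 529.3 -173.9   48. ] near [ 456.9 -171.2   48. ] [ 434.  -170.4   48. ]
wrist valley [ 436.6 -165.8   35. ] [ 458.3 -168.    35. ]
near edge [ 415.6 -175.4   10. ] [ 416.5 -134.6   10. ]
holes top [ 565.8 -138.6   10. ] [ 563.9 -196.5   10. ] [ 422.4 -193.    10. ] [ 423.5 -139.    10. ]
```

```bash
python3 - <<'E'
from plan import *
print(cur()[0],cur()[1].as_euler('xyz',degrees=True))
plan([([495,-167,120],R(180,178.5))],1)
plan([([495,-167,62],R(180,178.5))],1)
E
```

```text
[ 439.61177469 -100.15447453  229.792     ] [180.    0.  178.6]
[-0.057, -0.065, 0.11, -0.0, -0.0, 0.1, 1]
[-0.0, -0.0, 0.058, -0.0, -0.0, 0.0, 1]
```

>>> apply_moves(
  moves=[
    [[-0.014, -0.016, 0.01, 0, 0, 0, 1], [-0.028, -0.032, 0.025, 0, 0, 0, 1], [-0.042, -0.048, 0.045, 0, 0, 0, 1], [-0.057, -0.065, 0.07, 0, 0, 0, 1], [-0.057, -0.065, 0.09, 0, 0, 0, 1], [-0.057, -0.065, 0.105, 0, 0, 0, 1], [-0.057, -0.065, 0.11, 0, 0, 0, 1], [-0.057, -0.065, 0.11, 0, 0, 0, 1]],
  ],
)

```text
clock: 19.45
position: [494.8, -165.9, 119.7]
ee_rot: [180.0, -0.0, 178.6]
wrist_force: [1.0, 0.5, -5.2]
finger_gap: 26.8
grasp_force: 50.0
```

>>> apply_moves(
  moves=[
    [[0, 0, 0.012, 0, 0, 0, 1], [0, 0, 0.024, 0, 0, 0, 1], [0, 0, 0.036, 0, 0, 0, 1], [0, 0, 0.046, 0, 0, 0, 1], [0, 0, 0.053, 0, 0, 0, 1], [0, 0, 0.058, 0, 0, 0, 1], [0, 0, 0.058, 0, 0, 0, 1], [0, 0, 0.058, 0, 0, 0, 1]],
  ],
)

```text
clock: 20.45
position: [495.0, -166.6, 62.0]
ee_rot: [-180.0, 0.0, 178.6]
wrist_force: [-0.4, 0.7, -5.2]
finger_gap: 27.2
grasp_force: 50.0
```

```bash
python3 - <<'E'
from h import *
s=arm.state(); print(s['position'],s['ee_rot'],s['finger_gap'],s['wrist_force'])
c=save('scene','s3'); a=c['color'][:,:,::-1]
cv2.imwrite('pics/crop4.png',cv2.resize(a[130:260,150:380],None,fx=3.4,fy=3.4,interpolation=cv2.INTER_CUBIC))
E
```

```text
[ 494.95446058 -166.59055677   61.99094597] [-1.79989878e+02  9.17502448e-03  1.78563381e+02] 27.224952743705323 [-0.40766241  0.7394522  -5.15360168]
```

View pics/crop4.png

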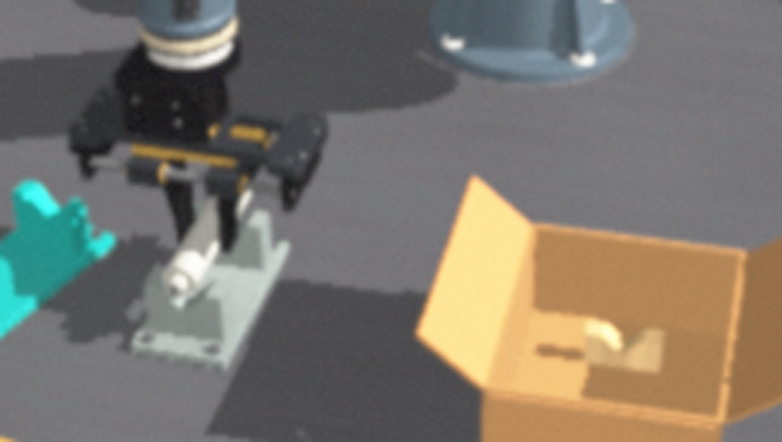

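The mandrel hangs just above the grooves at about (195,260), and both flaps stay open. Lowering gently.

>>> apply_moves(
  moves=[
    [[0, 0, 0.002, 0, 0, 0, 1], [0, 0, 0.004, 0, 0, 0, 1], [0, 0, 0.006, 0, 0, 0, 1], [0, 0, 0.008, 0, 0, 0, 1], [0, 0, 0.009, 0, 0, 0, 1], [0, 0, 0.01, 0, 0, 0, 1], [0, 0, 0.011, 0, 0, 0, 1], [0, 0, 0.011, 0, 0, 0, 1]],
  ],
)

```text
clock: 21.5
position: [494.7, -166.5, 50.7]
ee_rot: [180.0, -0.0, 178.6]
wrist_force: [-1.0, 0.4, -5.2]
finger_gap: 26.4
grasp_force: 50.0
```

```bash
python3 - <<'E'
from h import *
c=load('s3')
print(onz(c,150+178/3.4,130+283/3.4,69))
s=arm.state();print(s['position'],s['wrist_force'],s['torque'])
E
```

```text
[ 560.90472545 -167.55405544   69.        ]
[ 494.67746169 -166.46142055   50.69631135] [-0.99864767  0.42222071 -5.16922555] [-0.0155368   0.01427638 -0.00452248]
```

```bash
python3 - <<'E'
from h import *
s=load('s3')
for X in([570,-168.8,69],[558,-168.5,69],[574.5,-126.6,10],[572.9,-208.8,10]):
    p=proj(s,X); print(X,((p-[150,130])*3.4).round())
E
```

```text
[570, -168.8, 69] [172. 290.]
[558, -168.5, 69] [178. 281.]
[574.5, -126.6, 10] [228. 360.]
[572.9, -208.8, 10] [131. 343.]
```

>>> apply_moves(
  moves=[
    [[0, 0, 0.001, 0, 0, 0, 1], [0, 0, 0.001, 0, 0, 0, 1], [0, 0, 0.002, 0, 0, 0, 1], [0, 0, 0.002, 0, 0, 0, 1], [0, 0, 0.003, 0, 0, 0, 1], [0, 0, 0.003, 0, 0, 0, 1], [0, 0, 0.003, 0, 0, 0, 1], [0, 0, 0.003, 0, 0, 0, 1]],
  ],
)

```text
clock: 22.5
position: [495.1, -167.2, 48.2]
ee_rot: [-179.9, 0.0, 178.6]
wrist_force: [-2.4, -3.2, 4.0]
finger_gap: 26.8
grasp_force: 50.0
```

>>> apply_moves(
  moves=[
    [[0, 0, 0.001, 0, 0, 0, 1], [0, 0, 0.001, 0, 0, 0, 1], [0, 0, 0.001, 0, 0, 0, 1], [0, 0, 0.001, 0, 0, 0, 1], [0, 0, 0.001, 0, 0, 0, 1], [0, 0, 0.001, 0, 0, 0, 1], [0, 0, 0.001, 0, 0, 0, 1], [0, 0, 0.001, 0, 0, 0, 1]],
  ],
)

```text
clock: 23.5
position: [495.2, -167.4, 47.9]
ee_rot: [-179.9, 0.1, 178.6]
wrist_force: [-3.0, -4.6, 9.3]
finger_gap: 26.9
grasp_force: 50.0
```

```bash
python3 - <<'E'
from h import *
c=save('wrist','w4'); s=arm.state();T=s['position'];print(T,s['ee_rot'],s['wrist_force'],s['torque'])
a=c['color']; print(proj(c,[494.3-75,-165.2,60]),proj(c,[494.3-63,-165.5,68]))
g=a[:,:,:].mean(2)
print(g[60:150:3,270].round())
E
```

```text
[ 495.21848357 -167.42309944   47.92650852] [-1.79902244e+02  6.23675767e-02  1.78603251e+02] [-3.27188688 -4.14945771  8.56237013] [-0.72002801  0.57484296  0.07744254]
[269.52490733  97.90018136] [269.43876118 130.54677279]
[ 99.  99. 100.  97.  93.  96.  98.  97.  98.  97.  97. 128. 167. 173.
 209. 211. 212. 211. 214. 217. 219. 219. 216. 193. 191. 219. 219. 218.
 218. 218.]
```

>>> apply_moves(
  moves=[
    [[0, 0, 0, 0, 0, 0, 0.9], [0, 0, 0, 0, 0, 0, 0.6], [0, 0, 0, 0, 0, 0, 0.3], [0, 0, 0, 0, 0, 0, 0.3], [0, 0, 0, 0, 0, 0, 0.3], [0, 0, 0, 0, 0, 0, 0.3], [0, 0, 0, 0, 0, 0, 0.3], [0, 0, 0, 0, 0, 0, 0.3]],
  ],
)

```text
clock: 24.55
position: [494.7, -166.5, 46.7]
ee_rot: [180.0, -0.0, 178.6]
wrist_force: [-0.8, -1.0, 0.2]
finger_gap: 60.5
grasp_force: 0.0
```

>>> apply_moves(
  moves=[
    [[0, 0, -0.01, 0, 0, 0, 0.3], [0, 0, -0.03, 0, 0, 0, 0.3], [0, 0, -0.06, 0, 0, 0, 0.3], [0, 0, -0.09, 0, 0, 0, 0.3], [0, 0, -0.12, 0, 0, 0, 0.3], [0.04, 0, -0.15, 0, 0, 0, 0.3], [0.08, 0, -0.18, 0, 0, 0, 0.3], [0.08, 0, -0.18, 0, 0, 0, 0.3]],
  ],
)

```text
clock: 25.55
position: [413.4, -164.3, 229.1]
ee_rot: [-179.9, 0.1, 178.5]
wrist_force: [-0.1, 0.0, 0.1]
finger_gap: 60.6
grasp_force: 0.0
```

```bash
python3 - <<'E'
from h import *
s=arm.state();print(s['position'],s['finger_gap'],s['wrist_force'])
c=save('wrist','w5'); d=save('scene','s5')
A=cv2.resize(c['color'][:,:,::-1],(400,300)); B=cv2.resize(d['color'][120:300,120:400,::-1],(467,300)); cv2.imwrite('pics/fin.png',cv2.resize(np.hstack([A,B]),(800,277)))
w=c
for X in([569.3,-169,55],[419.3,-165.2,55]): print(proj(w,X),((proj(d,X)-[120,120])*[467/280,300/180]+[400,0])*800/867)
E
```

```text
[ 413.36478188 -164.25623017  229.1377627 ] 60.63116164455505 [-0.05007309  0.04918278  0.05495909]
[269.13431668 338.78226042] [494.08432818 152.59189458]
[268.87598188 196.77167263] [523.92397875 103.49279699]
```

View pics/fin.png

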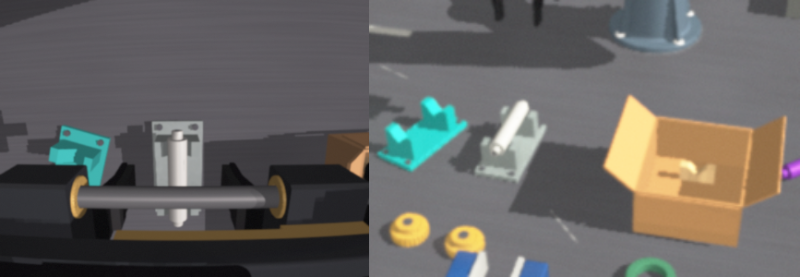

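The mandrel lies in both grooves, with its near spigot at about (178,131) against a predicted (177,130). Both flaps are open and the ring and nuts are in place. Handing in.

```bash
python3 -c "
from station import order
print(order.job_done())"
```

```text
the job is handed in; nothing more can be done
None
```

The job is handed in: both flaps are open and leaning outwards, the mandrel rests in both grooves of the grey V-rest, centred within about 2 mm as measured from the wrist camera, and the ring and nuts were left alone. The arm finished at about 26 s of the 72 s limit, and no wrist force reading after a move passed 11 N.

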